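# Refit the interlocked hatch cover of a laser head

### The arm

A 6-joint arm with a two-finger parallel gripper is mounted at the origin on the work surface. World frame = base frame: x ahead of the robot, y to its left, z up, the work surface at z = 0. Lengths are in m, angles in rad, forces in N, time in s.
With the tool pointing down it reaches from about 0.3 to 0.825 m from the base axis. Payload 5.4 kg.
Tool frame: the origin (TCP) lies at the very end of the fingers, on their centre line; the grasp point (between the pads) lies 19 mm behind it (arm.hold_point_z is the distance from the TCP to the grasp point, in m); z points along the fingers, y is the direction in which the jaws open and shut (so a half turn about z gives the same grasp; the last joint's range is limited). The gripper opens to 92 mm and grips with 3 to 60 N. Pads are 20 mm wide; open, the fingers measure 128 mm over their backs; the gripper's body (75 mm by 189 mm) begins 69 mm behind the grasp point.
Start: joints at [1.108, 0.158, 1.597, -0, 1.386, -0.21], TCP at [0.144, 0.557, 0.215] pointing down, gripper open.
Joint ranges: [-2.91, 2.91], [-0.94, 2.29], [0.18, 2.7], [-1.29, 4.43], [0.17, 2.64], [-3, 3]. Speed limits (rad/s): [2.57, 2.57, 3.14, 3.14, 3.14, 3.14].

### API

Orientations are given as a rotation vector (axis times angle).
In Python, from cell import arm gives the robot as it stands.
- The arm moves only by the shell command python3 -m pendant 'ROWS' [FORCE]. ROWS is JSON, a list that holds one entry, the list of rows, each a list of 7 numbers: the turn, a rotation vector about the tool's x, y, z in degrees, then the shift along the tool's x, y, z in m, then the gripper command: -1 is fully open, 1 is shut, values between are in proportion. In form: [[[rx, ry, rz, dx, dy, dz, grip], ...]]. A call has 1 to 12 rows; each row is the pose to reach, as a shift and turn from the pose commanded when the call began, along the tool's axes at that moment; what a row does not reach only later rows make up. A row lasts 1/8 s, in which the tool goes at most 62.5 mm and 10.7 degrees, less where a joint would pass 70% of its speed; a pose out of reach is approached as far as the arm can. A call with a gripper value outside its range is refused whole. The fingers move at their own pace and stop on an object; FORCE is the grip in N (left out, the last holds). Time passes only in rows, so rows that repeat a pose let the fingers close. It gives the time, the measured TCP pose, the force and the opening at its end, in the units of the state.
- arm.get_obs(): the state, without advancing time (a new reading comes with each control period).
- arm.read_camera(name): name is "scene" or "top"; returns a dict with "image" (400x640x3 uint8, red, green, blue), "z_map" (400x640 float32, m along the optical axis (not along the pixel's ray), 0 where there is no reading), "fx", "fy", "cx", "cy" (pixels), "eye" and "attitude" of the camera in the world. Camera axes: x right, y down, z forward; pixel columns grow to the right and rows downward; lengths in m; the calibration is good to about 2 mm. A picture is of the moment at which its call begins.
- arm.close_job(): hands the job in, once; it reports no verdict.
The state is a dict: "t": time; "q": joint angles; "joint_velocities": joint speeds; "joint_efforts": joint torques, N m; "position": TCP position; "orientation": TCP orientation; "wrist_force": force on the tool from outside, world axes, zero at the start; "wrist_torque": the same for the moment, N m; "opening": finger opening in m.
Only numpy, scipy, OpenCV 4.12 (cv2) and the standard library are available. Lean on these libraries where they do the work, as an engineer would, in place of code of your own. Each camera call takes 0.05 s, during which the arm holds its last target.

### The job

Pick up the beige hatch cover by its black handle and lay it over the open hatch of the blue laser head, yellow edge to yellow line, easing it about until it drops onto the two locating pins hidden under it; do not force it or let it fall. Then press it down against the springy interlock plungers until it sits flush on the seat all round, and finish while still holding it pressed down there, so that the screws can be put in. Leave everything else on the table and on the laser head where it is.

Things in the scene. Friction and masses are not known exactly. Their poses are not given: they have to be found in the camera images.
- cover: Hatch cover, loose, lying flat on the table, handle up: beige plate 100 mm (its x) x 140 mm (its y) x 16 mm thick, 0.34 to 0.5 kg, with a black bow handle on top and a yellow line along its -x long edge (a small yellow triangle on the other half). Origin: centre of the flat underside, z up. Two blind locating holes open in the underside near the yellow edge.
- cover_handle (a point): Middle of the cover's handle grip: a straight bar 12 x 12 mm in section, 100 mm long along the cover's y, its centre 48 mm above the cover's underside (26 mm free between the plate's top and the bar). It stands on two 12 mm legs 44 mm either side of this point. Axes as the cover's.
- cover_hole (a point): Mouth of the cover's round locating hole, in its underside at x = -39, y = -44 mm: 10.5 mm diameter, 13.5 mm deep.
- cover_slot (a point): Mouth of the cover's locating slot, in its underside at x = -39, y = +44 mm: 10.5 mm wide (x), 16.5 mm long (y), 13.5 mm deep.
- laser_head: Laser head, bolted down: long blue box with chamfered top edges and black ends, 200 mm (its x) x 440 mm (its y), deck 117 mm above the table. Origin on the table straight below the middle of the open hatch, 120 mm from the -y end and 320 mm from the +y end; z up.
- hatch_seat (a point): Middle of the open hatch, in the plane of its bare-metal seat, 120 mm above the table. Axes as the laser head's. Seat frame 112 mm (x) x 152 mm (y), opening 60 x 96 mm; a yellow line on the deck along its -x side. Fitted, the cover's underside lies on the seat, its origin at this point, its axes parallel to these, yellow edge to yellow line; it fits no other way round.
- pin_right (a point): Tip of a fixed steel locating pin on the seat, at x = -39, y = -44 mm from the seat's middle, for the cover's round hole. It stands 12 mm above the seat: 8 mm diameter for the lower 4 mm, then a tapered nose down to 3 mm at the tip. Hidden once the cover is over it.
- pin_left (a point): Tip of the second locating pin, the same shape, at x = -39, y = +44 mm from the seat's middle, for the cover's slot.
- interlock_right (a joint): Red spring-loaded interlock plunger, 10 mm diameter, in the seat at x = 0, y = -58 mm from its middle. Value: how far it is pressed in (m): 0 free (stands 5 mm above the seat), 0.005 flush with the seat. Spring force 3.5 N at 0, 5 N when flush.
- interlock_left (a joint): The same plunger at x = 0, y = +58 mm. The cover's weight does not press the two in: set on the pins and let go, it stands 5 mm proud; holding it flush takes a steady push of at least 5 to 7 N besides its weight.
- mirror_mount: Bystander, loose: black mirror mount on a steel pedestal post, 50 mm wide, 116 mm tall; origin under its foot.
- power_sensor: Bystander, loose: round black power-sensor disc (60 mm across) on a steel pedestal post, 126 mm tall; origin under its foot.
- beam_trap: Bystander, loose: black finned beam trap, about 52 x 50 x 60 mm; origin under its centre.
- goggles: Bystander, loose: orange safety goggles standing on their rims and arms, 150 mm wide, 48 mm high, arms about 135 mm long running along its +x; origin under the lenses.
- ball_driver: Bystander, loose: ball driver with yellow handle lying on the table, 190 mm long; origin under its middle.
- optics_case: Bystander, loose: small white and grey plastic optics case, 64 x 64 x 27 mm; origin under its centre.
- screw_tray: Bystander, loose: small open steel tray holding the cover's screws, 70 x 85 x 16 mm, standing on the far (+y) part of the laser head's top; origin under its centre.
Things that resemble listed ones, but are neither listed nor needed, are in the scene too. What is meant by the cover is not purple, and is the smaller of those in its own colour.

How it is judged:
On the way, in this order (a step that is already met when the one before it is completed fails the run):
1. the cover is picked up: held by the fingers, clear of the table (contact force between the fingers and cover above 2 N and height (world z) of cover above 0.03 m), for 0.1 s.
2. held in the fingers, the cover has dropped onto both locating pins, down to the plungers (contact force between the fingers and cover above 2 N and horizontal distance between cover and hatch_seat below 0.004 m and angle between the x axis of cover and the x axis of hatch_seat, either way round below 0.05 rad and angle between cover's own z axis and vertical below 0.06 rad and z of cover in the frame of hatch_seat below 0.0065 m), for 0.1 s.
At the end, for the whole second after the job is handed in: Fingers still bear on the cover (over 2 N); it is on both pins the right way round (within 2.5 mm and 0.04 rad of the seat), level within 0.02 rad, its underside within 1.5 mm of the seat, still, and both interlock plungers are pressed in by more than 3.5 mm (contact force between the fingers and cover above 2 N and horizontal distance between cover and hatch_seat below 0.0025 m and angle between the x axis of cover and the x axis of hatch_seat, either way round below 0.04 rad and angle between cover's own z axis and vertical below 0.02 rad and z of cover in the frame of hatch_seat between -0.002 and 0.0015 m and value of joint each of interlock_right, interlock_left above 0.0035 m and linear speed of cover below 0.02 m/s); the arm keeps its last pose, push and grip.
It fails at once if one of the other things (mount, sensor, trap, goggles, driver, case, tray) pushed more than 20 mm from its place or tipped over (distance of any of mirror_mount, power_sensor, beam_trap, goggles, ball_driver, optics_case, screw_tray from where it was at the start of the episode above 0.02 m or angle between any of mirror_mount, power_sensor, beam_trap, goggles, ball_driver, optics_case, screw_tray's own z axis and vertical above 0.5 rad).
It fails at once if the cover is forced, slammed or dropped onto the laser head (over 60 N) (contact force between cover and laser_head above 60 N).
It fails at once if the cover is let fall: out of the fingers above the table, moving faster than 0.4 m/s (contact force between the fingers and cover below 0.1 N and height (world z) of cover above 0.02 m and linear speed of cover above 0.4 m/s).
It also fails if it takes over 45 s, if anything falls off the work surface, if the arm or the gripper's body presses on something with over 40 N, if the wrist force passes 120 N, or if a joint passes its speed limit or range.

## Working session

There is one attempt and no reset: what is moved stays moved. The work goes in short steps, Python scripts to look and compute and a shell command to move; the robot and the scene stay as the last step left them, time stands still between calls to the robot, and variables do not carry over. Pictures are saved under pics/ and viewed, and the job is handed in when it is done.

```bash
ls; mkdir -p pics
python3 - <<'E'
from cell import arm
import cv2,numpy as np
for n in("scene","top"):
    c=arm.read_camera(n); cv2.imwrite(f"pics/{n}0.png",c["image"][:,:,::-1]); np.savez(f"{n}0.npz",**{k:np.array(v) for k,v in c.items()})
    print(n,c["fx"],c["fy"],c["cx"],c["cy"],c["eye"],c["attitude"])
print(arm.get_obs()); print(arm.hold_point_z)
E
```

```text
pics
scene 515.3699477199204 515.3699477199204 317.68729013818825 205.065507624704 [1.3320554  0.68452546 0.84905433] [-0.98686499 -2.2615963   1.19924   ]
top 500.37657517042123 500.37657517042123 321.97839707645005 194.0786414903143 [ 0.39989731 -0.05419644  1.40675085] [-2.15327665  2.20603542 -0.08430926]
{'t': 0.1, 'q': array([ 1.10793527e+00,  1.58951997e-01,  1.59809351e+00, -1.29340754e-06,
        1.38623523e+00, -2.10065820e-01]), 'joint_velocities': array([ 0.0001174 , -0.0021056 , -0.00437248,  0.00027006, -0.00107584,
       -0.00054219]), 'joint_efforts': array([-3.46288698e-04, -3.86507857e+01, -3.22958350e+01,  7.03149335e-02,
        3.40478949e-02, -1.33533683e-05]), 'position': array([0.14355561, 0.55620281, 0.21374292]), 'orientation': array([-3.95962731e-01, -3.11597782e+00,  2.50316516e-03]), 'wrist_force': array([ 0.10522513, -0.28062757, -0.43598465]), 'wrist_torque': array([-0.0344022 ,  0.00520957, -0.01915989]), 'opening': 0.09164376049651818}
0.0187
```

View pics/scene0.png

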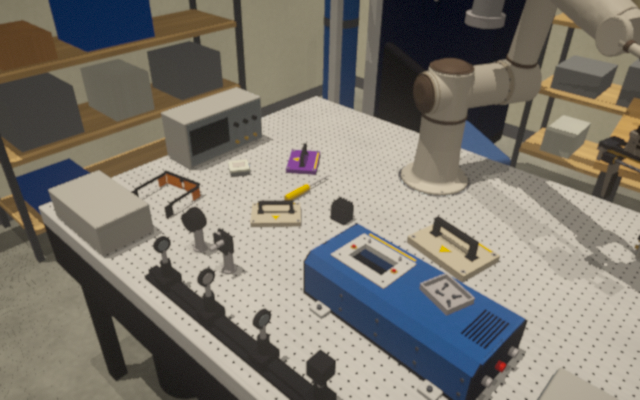

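View pics/top0.png

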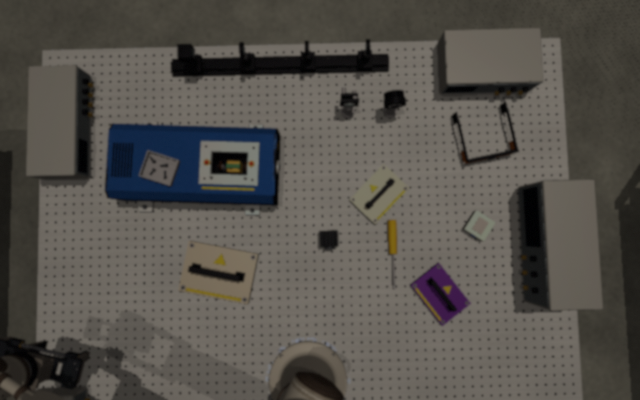

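Candidates for the cover: beige in top view at (219,272), which is larger; beige at (379,194), which is smaller; purple at (440,294). By the description it's the smaller beige one at (379,194), seen at (276,214) in the scene view. I'll check it in a close crop.

```bash
cat > h.py <<'E'
import numpy as np,cv2
from scipy.spatial.transform import Rotation as R
def ld(n): return dict(np.load(n+".npz"))
def rays(c,uv):
    uv=np.atleast_2d(uv).astype(float)
    d=np.c_[(uv[:,0]-c["cx"])/c["fx"],(uv[:,1]-c["cy"])/c["fy"],np.ones(len(uv))]
    return R.from_rotvec(c["attitude"]).apply(d)
def plane(c,uv,z):
    d=rays(c,uv); return c["eye"]+d*((z-c["eye"][2])/d[:,2])[:,None]
def proj(c,p):
    q=R.from_rotvec(c["attitude"]).inv().apply(np.atleast_2d(p)-c["eye"])
    return np.c_[q[:,0]/q[:,2]*c["fx"]+c["cx"],q[:,1]/q[:,2]*c["fy"]+c["cy"]]
def tri(c1,u1,c2,u2):
    d1=rays(c1,u1)[0];d2=rays(c2,u2)[0]
    A=np.c_[d1,-d2];s=np.linalg.lstsq(A,c2["eye"]-c1["eye"],rcond=None)[0]
    a=c1["eye"]+s[0]*d1;b=c2["eye"]+s[1]*d2
    return (a+b)/2,np.linalg.norm(a-b)
def cloud(c):
    z=c["z_map"];v,u=np.mgrid[:z.shape[0],:z.shape[1]]
    d=rays(c,np.c_[u.ravel(),v.ravel()])
    return (c["eye"]+d*z.ravel()[:,None]).reshape(z.shape+(3,))
E
python3 - <<'E'
from h import *
t=cv2.imread("pics/top0.png");s=cv2.imread("pics/scene0.png")
a=cv2.resize(t[155:235,340:420],(400,400),interpolation=cv2.INTER_CUBIC)
b=cv2.resize(s[180:240,235:315],(400,300),interpolation=cv2.INTER_CUBIC)
d=cv2.resize(t[120:220,190:290],(400,400),interpolation=cv2.INTER_CUBIC)
o=np.zeros((600,800,3),np.uint8);o[:400,:400]=np.clip(a*1.5,0,255);o[:400,400:]=np.clip(d*1.5,0,255)
o[400:,:267]=cv2.resize(b,(267,200));cv2.imwrite("pics/crop1.png",o)
hsv=cv2.cvtColor(t,cv2.COLOR_BGR2HSV)
for n,p in dict(plate=(370,203),yl=(390,205),big=(205,262),mid=(231,145)).items():print(n,hsv[p[1],p[0]],t[p[1],p[0]])
C=ld("top0");P=cloud(C)
for p in [(370,203),(380,194),(231,145),(205,262),(330,100),(231,188)]:print(p,P[p[1],p[0]])
E
```

```text
plate [15 23 22] [20 21 22]
yl [ 26 137 121] [ 56 112 121]
big [ 18  62 120] [ 91 108 120]
mid [ 33  19 124] [115 124 123]
(370, 203) [ 0.48029535 -0.18200032  0.05362633]
(380, 194) [ 0.50414539 -0.20998297  0.05270905]
(231, 145) [0.63634155 0.18101225 0.11924946]
(205, 262) [0.33083725 0.27327085 0.02252375]
(330, 100) [ 0.78077522 -0.08191947  0.00275576]
(231, 188) [0.52400871 0.18222375 0.11855484]
```

View pics/crop1.png

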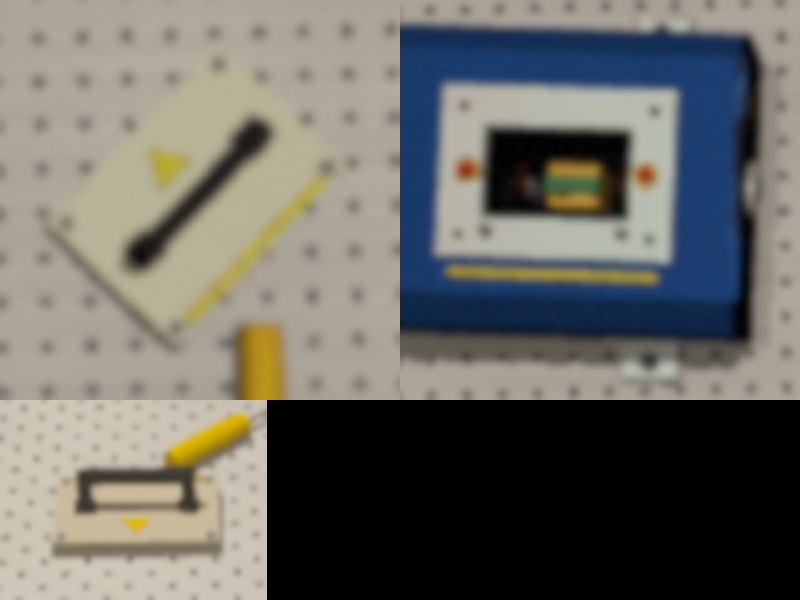

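```bash
cat > m1.py <<'E'
from h import *
for n in("top0","scene0"):
    C=ld(n);im=C["image"];hsv=cv2.cvtColor(im,cv2.COLOR_RGB2HSV);P=cloud(C)
    x0,x1,y0,y1=(345,412,160,228) if n=="top0" else (243,308,192,235)
    roi=np.zeros(im.shape[:2],np.uint8);roi[y0:y1,x0:x1]=1
    # yellow
    # plate by height
    z=P[...,2]
    m=((z>0.009)&(z<0.026)&(roi>0)).astype(np.uint8)
    yel=cv2.inRange(hsv,(20,95,70),(36,255,255))*roi
    dark=cv2.inRange(hsv,(0,0,0),(180,255,55))*roi
    print(n,"plate px",m.sum(),"yel",(yel>0).sum(),"dark",(dark>0).sum())
    if n=="top0":
        hm=((z>0.009)&(roi>0)).astype(np.uint8)
        k,l,st,ce=cv2.connectedComponentsWithStats(hm)
        i=1+np.argmax(st[1:,4]);pts=np.argwhere(l==i)[:,::-1]
        q=P[l==i];print("height-med plate",np.median(q[(q[:,2]<.03)][:,2]))
        r=cv2.minAreaRect(pts.astype(np.float32));b=cv2.boxPoints(r);w=plane(C,b,0.016)
        print("rect",r,"\n",w.round(4),"size",np.linalg.norm(w[0]-w[1]),np.linalg.norm(w[1]-w[2]),"ctr",w.mean(0))
    for nm,mm in(("yel",yel),("dark",dark)):
        k,l,st,ce=cv2.connectedComponentsWithStats(mm)
        for i in range(1,k):
            if st[i,4]>12:print(nm,st[i],ce[i].round(2),"world",np.median(P[l==i],0).round(4),"minrect",[np.round(a,2) for a in cv2.minAreaRect(np.argwhere(l==i)[:,::-1].astype(np.float32))])
E
python3 m1.py
```

```text
top0 plate px 1681 yel 201 dark 138
height-med plate 0.01669148150871158
rect ((377.97882080078125, 193.71681213378906), (37.10000991821289, 50.35819625854492), 43.451839447021484) 
 [[ 0.4946 -0.1224  0.016 ]
 [ 0.5948 -0.2223  0.016 ]
 [ 0.5213 -0.2949  0.016 ]
 [ 0.4218 -0.1951  0.016 ]] size 0.14149239101794325 0.1033974789049764 ctr [ 0.5081171  -0.20866559  0.016     ]
yel [370 185   7   7  35] [372.83 187.6 ] world [ 0.5262 -0.1949  0.0172] minrect [array([373., 188.]), array([6., 6.]), np.float64(90.0)]
yel [377 191  28  28 104] [390.37 204.64] world [ 0.4756 -0.2408  0.0175] minrect [array([390.52, 204.52]), array([ 2.64, 38.16]), np.float64(43.15)]
yel [388 220   8   8  62] [391.6  223.61] world [ 0.4228 -0.2429  0.0241] minrect [array([391.5, 223.5]), array([7., 7.]), np.float64(90.0)]
dark [366 179  28  29 138] [379.49 193.35] world [ 0.5068 -0.2098  0.0542] minrect [array([379.02, 193.5 ]), array([ 4.34, 37.52]), np.float64(43.67)]
scene0 plate px 1033 yel 152 dark 0
yel [284 192  22   9 122] [292.54 195.33] world [ 0.4146 -0.2334  0.0172] minrect [array([294.5, 196. ]), array([ 8., 21.]), np.float64(90.0)]
yel [272 215   8   5  28] [275.5  216.43] world [ 0.5224 -0.1929  0.0152] minrect [array([275.5, 217. ]), array([4., 7.]), np.float64(90.0)]
```

```bash
cat > m2.py <<'E'
from h import *
T=ld("top0");S=ld("scene0")
ht=cv2.cvtColor(T["image"],cv2.COLOR_RGB2HSV);hs=cv2.cvtColor(S["image"],cv2.COLOR_RGB2HSV)
def comps(h,lo,hi,box,mn=4):
    x0,x1,y0,y1=box;m=np.zeros(h.shape[:2],np.uint8);m[y0:y1,x0:x1]=cv2.inRange(h,lo,hi)[y0:y1,x0:x1]
    k,l,st,ce=cv2.connectedComponentsWithStats(m)
    return [(st[i],ce[i],np.argwhere(l==i)[:,::-1].astype(np.float32)) for i in range(1,k) if st[i,4]>=mn]
print("handle scene")
for s,c,p in comps(hs,(0,0,0),(180,255,75),(250,305,196,232)):print(s,c.round(2))
print("red top")
for lo in((0,120,60),(165,120,60)):
  for s,c,p in comps(ht,lo,(lo[0]+12,255,255),(190,280,130,200),3):print(s,c.round(2))
print("red scene")
for s,c,p in comps(hs,(0,140,70),(10,255,255),(320,430,225,300),3):print(s,c.round(2))
print("frame top");
for h,b,nm in((ht,(180,285,125,215),"t"),(hs,(315,430,220,300),"s")):
  for s,c,p in comps(h,(0,0,85),(180,70,255),b,100):
    r=cv2.minAreaRect(p);print(nm,s,r)
    if nm=="t":
      w=plane(T,cv2.boxPoints(r),.12);print(w.round(4),w.mean(0).round(4))
      hull=cv2.approxPolyDP(cv2.convexHull(p),3,True);print(hull.reshape(-1,2).tolist())
    else:
      hull=cv2.approxPolyDP(cv2.convexHull(p),3,True);hp=hull.reshape(-1,2);print(hp.tolist());print(plane(S,hp,.12).round(4))
for h,b,nm,C in((ht,(180,285,180,215),"t",T),(hs,(315,430,220,300),"s",S)):
  for s,c,p in comps(h,(20,110,60),(36,255,255),b,15):
    r=cv2.minAreaRect(p);print("yel",nm,s,c.round(2),r, plane(C,cv2.boxPoints(r),.117).round(4).tolist())
s=cv2.imread("pics/scene0.png")
cv2.imwrite("pics/crop2.png",np.hstack([cv2.resize(s[225:295,320:425],(420,280),interpolation=cv2.INTER_CUBIC),cv2.resize(s[190:240,240:310],(380,280),interpolation=cv2.INTER_CUBIC)]))
E
python3 m2.py
```

```text
handle scene
[259 201  35  12 115] [275.5  204.64]
red top
[204 160   4   4  12] [205.75 161.67]
[249 162   4   3   9] [250.67 163.11]
red scene
[352 245   3   2   5] [353.2 245.6]
[392 269   4   3   8] [393.5 270. ]
frame top
t [ 180  125  105   90 1066] ((231.99996948242188, 169.5), (103.99998474121094, 88.99998474121094), 0.0)
[[0.4599 0.3139 0.12  ]
 [0.6923 0.3135 0.12  ]
 [0.6856 0.0421 0.12  ]
 [0.4534 0.0462 0.12  ]] [0.5728 0.1789 0.12  ]
[[284.0, 214.0], [180.0, 214.0], [190.0, 125.0], [284.0, 125.0]]
t [ 198  140   62   46 1714] ((228.56289672851562, 162.5504150390625), (60.0977668762207, 43.880393981933594), 1.847610354423523)
[[0.5376 0.2677 0.12  ]
 [0.6523 0.2635 0.12  ]
 [0.6434 0.1071 0.12  ]
 [0.5288 0.1124 0.12  ]] [0.5905 0.1877 0.12  ]
[[259.0, 143.0], [257.0, 185.0], [198.0, 182.0], [202.0, 140.0]]
s [ 315  220  115   69 4469] ((372.0, 254.0), (68.0, 114.0), 90.0)
[[429.0, 264.0], [382.0, 288.0], [315.0, 247.0], [315.0, 220.0], [429.0, 220.0]]
[[ 0.518   0.2901  0.12  ]
 [ 0.6508  0.2607  0.12  ]
 [ 0.6461  0.0688  0.12  ]
 [ 0.568  -0.0029  0.12  ]
 [ 0.3741  0.1998  0.12  ]]
s [420 279  10  20 136] ((424.5, 288.5), (19.0, 9.0), 90.0)
[[429.0, 298.0], [420.0, 289.0], [420.0, 283.0], [428.0, 279.0]]
[[0.6092 0.3474 0.12  ]
 [0.5993 0.3196 0.12  ]
 [0.5838 0.3095 0.12  ]
 [0.5615 0.315  0.12  ]]
yel t [202 187  52   3  98] [227.72 188.08] ((227.5, 188.0), (51.0, 2.0), -0.0) [[0.5234, 0.2577, 0.117], [0.5286, 0.2576, 0.117], [0.5254, 0.1255, 0.117], [0.5202, 0.1256, 0.117]]
yel s [370 234  46  27  97] [392.41 247.27] ((392.3668212890625, 247.2308349609375), (51.97113800048828, 1.832316517829895), 29.981639862060547) [[0.5212, 0.1287, 0.117], [0.5147, 0.1264, 0.117], [0.5221, 0.2579, 0.117], [0.5282, 0.2594, 0.117]]
```

```bash
sleep 1
```

```text
(no output)
```

View pics/crop2.png

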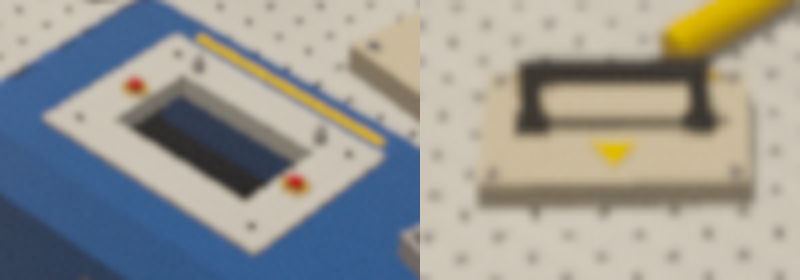

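```bash
cat > m3.py <<'E'
from h import *
def wcen(C,box,f):
    x0,x1,y0,y1=box;im=C["image"][y0:y1,x0:x1].astype(float);w=np.clip(f(im),0,None)
    v,u=np.mgrid[y0:y1,x0:x1];return np.array([(u*w).sum(),(v*w).sum()])/w.sum()
red=lambda im:im[...,0]-1.7*im[...,1]-10   # strong red over green
def wline(C,box,f):
    x0,x1,y0,y1=box;im=C["image"][y0:y1,x0:x1].astype(float);w=np.clip(f(im),0,None)
    v,u=np.mgrid[y0:y1,x0:x1];p=np.c_[u.ravel(),v.ravel()];w=w.ravel();c=(p*w[:,None]).sum(0)/w.sum()
    q=p-c;M=(q*w[:,None]).T@q/w.sum();e,V=np.linalg.eigh(M);d=V[:,1];L=np.sqrt(12*e[1])
    return c,c-d*L/2,c+d*L/2
yel=lambda im:(im[...,0]+im[...,1])/2-im[...,2]-30
if __name__=="__main__":
    T=ld("top0");S=ld("scene0")
    a1=wcen(T,(200,211,156,167),red);a2=wcen(T,(246,256,158,168),red)
    b1=wcen(S,(388,399,265,275),red);b2=wcen(S,(348,359,240,251),red)
    L,e1=tri(T,a1,S,b1);Rr,e2=tri(T,a2,S,b2)
    print("left",a1,b1,L,e1);print("right",a2,b2,Rr,e2)
    print("mid",(L+Rr)/2,"len",np.linalg.norm(L-Rr),"y-dir yaw",np.degrees(np.arctan2(*(L-Rr)[[1,0]])))
    for C,n,bx in((T,"t",(198,260,184,193)),(S,"s",(366,420,230,264))):
        c,p,q=wline(C,bx,yel);w=plane(C,[c,p,q],.117);d=w[2]-w[1]
        print(n,c,w.round(4).tolist(),"len",np.linalg.norm(d),"yaw",np.degrees(np.arctan2(d[1],d[0])))
    # handle
    dk=lambda im:np.where(im.max(-1)<60,70-im.max(-1),0)
    dk2=lambda im:np.where(im.max(-1)<75,85-im.max(-1),0)
    c,p,q=wline(T,(362,398,176,212),dk);c2,p2,q2=wline(S,(256,297,199,209),dk2)
    print("handle",c,p,q,c2,p2,q2);print(tri(T,c,S,c2))
    # yellow line cover, triangle
    c,p,q=wline(T,(374,408,188,222),lambda im:np.where((im[...,0]+im[...,1])/2-im[...,2]>35,(im[...,0]+im[...,1])/2-im[...,2],0));
    for z in(.016,):
        w=plane(T,[c,p,q],z);d=w[2]-w[1];print("coveryel",w.round(4).tolist(),np.linalg.norm(d),np.degrees(np.arctan2(d[1],d[0])))
E
python3 m3.py
```

```text
left [206.02227723 161.82425743] [393.41930751 270.10005869] [0.59254626 0.24630274 0.12323711] 0.0022193444482550445
right [250.74081238 163.19535783] [353.3945292  245.62125197] [0.58601568 0.1305878  0.12334873] 0.0023793711739933253
mid [0.58928097 0.18844527 0.12329292] len 0.11589912919562316 y-dir yaw 86.76983531998286
t [227.36806495 188.09553451] [[0.5241, 0.1919, 0.117], [0.5206, 0.128, 0.117], [0.5277, 0.2559, 0.117]] len 0.12807609566240694 yaw 86.85425122351643
s [393.96575253 246.64296855] [[0.5174, 0.1966, 0.117], [0.5124, 0.2578, 0.117], [0.5226, 0.1322, 0.117]] len 0.12601005487710895 yaw -85.36246828512766
handle [379.16812054 193.64948454] [393.45529355 178.66753594] [364.88094753 208.63143313] [275.65371809 202.99445061] [294.6435631  202.68594924] [256.66387308 203.30295198]
(array([ 0.50588114, -0.20875018,  0.04592601]), np.float64(0.0005923123002625212))
coveryel [[0.474, -0.2409, 0.016], [0.5187, -0.2689, 0.016], [0.4295, -0.2132, 0.016]] 0.10512993367808908 148.01909005686255
```

Target confirmed: the plate at top (379,194) measures about 0.14 x 0.10 m, with a black handle and a yellow edge facing lower right. The seat centre is near (0.589,0.188) with yaw −3.2°. The handle is at (0.506,−0.209), z 0.046, with cover yaw about 45°. Next I work out the approach.

```bash
cat > go.py <<'E'
# usage: go.py x y z yawJaw(deg)  -> delta in current tool axes
import sys,numpy as np
from scipy.spatial.transform import Rotation as R
from cell import arm
o=arm.get_obs();x,y,z,a=map(float,sys.argv[1:5])
Rc=R.from_rotvec(o["orientation"]);M=Rc.as_matrix();a=np.radians(a)
c=np.array([np.cos(a),np.sin(a),0]);best=None
for s in(1,-1):
    yy=s*c;zz=np.array([0,0,-1.]);X=np.cross(yy,zz)
    rv=np.degrees((Rc.inv()*R.from_matrix(np.c_[X,yy,zz])).as_rotvec())
    if best is None or np.linalg.norm(rv)<np.linalg.norm(best):best=rv
p=np.array([x,y,z])-o["position"]
print("t",o["t"],"pos",o["position"].round(4),"jaw",np.degrees(np.arctan2(M[1,1],M[0,1])).round(2),"q",o["q"].round(2),"F",o["wrist_force"].round(2),"open",round(o["opening"],4))
print("rot",best.round(2),"shift",(M.T@p).round(4))
E
python3 - <<'E'
from h import *
T=ld("top0")
w=plane(T,[[393.455,178.668],[364.881,208.631],[379.168,193.65]],.052);d=w[1]-w[0];print(w.round(4),np.degrees(np.arctan2(d[1],d[0])))
E
python3 go.py 0.506 -0.209 0.16 45
```

```text
[[ 0.5451 -0.2481  0.052 ]
 [ 0.4655 -0.1678  0.052 ]
 [ 0.5052 -0.2078  0.052 ]] 134.80338221708905
t 0.1 pos [0.1436 0.5562 0.2137] jaw 75.52 q [ 1.11  0.16  1.6  -0.    1.39 -0.21] F [ 0.11 -0.28 -0.44] open 0.0916
rot [-1.000e-01  1.000e-02  3.052e+01] shift [-0.5423 -0.6501  0.0546]
```

```bash
python3 -m pendant '[[[0,0,1,-0.013,-0.016,0,-1],[0,0,3,-0.038,-0.046,0,-1],[0,0,6,-0.073,-0.087,0,-1],[0,0,9,-0.109,-0.130,0,-1],[0,0,12,-0.145,-0.174,0,-1],[0,0,15,-0.181,-0.217,0,-1],[0,0,18,-0.217,-0.26,0,-1],[0,0,21,-0.253,-0.303,0,-1],[0,0,24,-0.29,-0.348,0,-1],[0,0,26,-0.325,-0.39,0,-1],[0,0,28,-0.36,-0.432,0,-1],[0,0,30,-0.39,-0.468,0,-1]]]' && python3 go.py 0.5055 -0.2085 0.16 44.9
```

```text
t: 1.6
position: [0.4047, 0.0041, 0.2144]
orientation: [-1.193, -2.906, -0.0]
wrist_force: [0.5, 0.1, -0.5]
opening: 0.0918
t 1.6 pos [0.4047 0.0041 0.2144] jaw 45.38 q [-0.29 -0.31  2.04  0.    1.41 -1.08] F [ 0.5   0.12 -0.46] open 0.0918
rot [ 0.   -0.    0.48] shift [-0.2211 -0.0805  0.0544]
```

```bash
python3 -m pendant '[[[0,0,0.5,-0.04,-0.014,0.01,-1],[0,0,0.5,-0.085,-0.03,0.02,-1],[0,0,0.5,-0.13,-0.047,0.03,-1],[0,0,0.5,-0.17,-0.062,0.04,-1],[0,0,0.5,-0.205,-0.075,0.05,-1],[0,0,0.5,-0.221,-0.0805,0.0544,-1],[0,0,0.5,-0.221,-0.0805,0.0544,-1],[0,0,0.5,-0.221,-0.0805,0.0544,-1]]]' && python3 go.py 0.5055 -0.2085 0.03 44.9
python3 - <<'E'
from cell import arm
import cv2,numpy as np
for n in("scene","top"):
    c=arm.read_camera(n); np.savez(f"{n}1.npz",**{k:np.array(v) for k,v in c.items()})
    im=c["image"][:,:,::-1]
    b=(150,250,325,435) if n=="top" else (130,260,200,340)
    cv2.imwrite(f"pics/{n}1.png",cv2.resize(im[b[0]:b[1],b[2]:b[3]],None,fx=5,fy=5,interpolation=cv2.INTER_CUBIC)[:600,:800])
E
```

```text
t: 2.6
position: [0.5054, -0.2051, 0.1605]
orientation: [-1.2, -2.903, -0.001]
wrist_force: [0.3, -0.3, 0.5]
opening: 0.0919
t 2.6 pos [ 0.5054 -0.2051  0.1605] jaw 45.07 q [-0.61  0.13  1.74  0.    1.27 -1.39] F [ 0.27 -0.26  0.49] open 0.0919
rot [ 0.01 -0.02  0.17] shift [-0.0025 -0.0024  0.1305]
```

View pics/scene1.png

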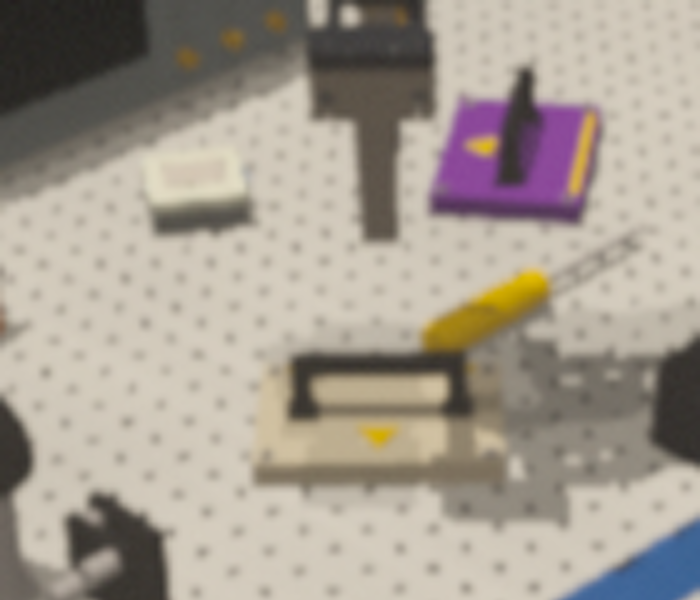

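View pics/top1.png

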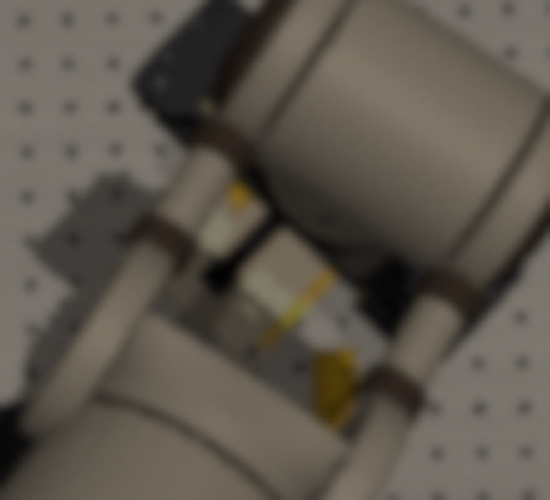

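Scene crop: the finger (380,240) lines up with the middle of the handle (380,360), and the driver is clear. I'll half-close the fingers and descend.

```bash
python3 -m pendant '[[[0,0,0,0,0,0,-0.2],[0,0,0,0,0,0,-0.2]]]' 30 && python3 go.py 0.5055 -0.2085 0.03 44.9
```

```text
t: 2.95
position: [0.5057, -0.2059, 0.1605]
orientation: [1.201, 2.903, -0.0]
wrist_force: [-0.6, 0.2, 0.0]
opening: 0.0741
t 2.95 pos [ 0.5057 -0.2059  0.1605] jaw 45.04 q [-0.61  0.13  1.74 -0.    1.27 -1.39] F [-0.64  0.22  0.03] open 0.0741
rot [0.   0.02 0.14] shift [-0.0017 -0.002   0.1305]
```

```bash
python3 -m pendant '[[[0,0,0,-0.002,-0.002,0.02,-0.2],[0,0,0,-0.002,-0.002,0.05,-0.2],[0,0,0,-0.002,-0.002,0.08,-0.2],[0,0,0,-0.002,-0.002,0.10,-0.2],[0,0,0,-0.002,-0.002,0.115,-0.2],[0,0,0,-0.002,-0.002,0.125,-0.2],[0,0,0,-0.002,-0.002,0.131,-0.2],[0,0,0,-0.002,-0.002,0.131,-0.2],[0,0,0,-0.002,-0.002,0.131,-0.2]]]' && python3 go.py 0.5055 -0.2085 0.03 44.9
```

```text
t: 4.08
position: [0.5061, -0.2094, 0.0298]
orientation: [1.201, 2.902, -0.0]
wrist_force: [-0.8, 0.1, -0.9]
opening: 0.0552
t 4.075 pos [ 0.5061 -0.2094  0.0298] jaw 45.02 q [-0.61  0.31  1.81  0.    1.02 -1.4 ] F [-0.82  0.13 -0.91] open 0.0552
rot [0.01 0.07 0.12] shift [ 0.0011  0.0002 -0.0002]
```

```bash
python3 -m pendant '[[[0,0,0,0,0,0,0.3],[0,0,0,0,0,0,0.7],[0,0,0,0,0,0,1],[0,0,0,0,0,0,1],[0,0,0,0,0,0,1],[0,0,0,0,0,0,1],[0,0,0,0,0,0,1],[0,0,0,0,0,0,1]]]' 40 && python3 go.py 0.5055 -0.2085 0.03 44.9
```

```text
t: 5.08
position: [0.5057, -0.209, 0.0292]
orientation: [1.202, 2.903, 0.0]
wrist_force: [0.1, -1.1, -0.2]
opening: 0.0117
t 5.075 pos [ 0.5057 -0.209   0.0292] jaw 45.01 q [-0.61  0.31  1.82  0.    1.02 -1.4 ] F [ 0.11 -1.14 -0.18] open 0.0117
rot [ 0.   -0.    0.11] shift [ 0.0005  0.0003 -0.0008]
```

```bash
python3 -m pendant '[[[0,0,0,0,0,-0.008,1],[0,0,0,0,0,-0.025,1],[0,0,0,0,0,-0.05,1],[0,0,0,0,0,-0.08,1],[0,0,0,0,0,-0.11,1],[0,0,0,0,0,-0.14,1],[0,0,0,0,0,-0.17,1],[0,0,0,0,0,-0.195,1],[0,0,0,0,0,-0.21,1],[0,0,0,0,0,-0.21,1]]]' && python3 go.py 0.590 0.188 0.22 -3.2
```

```text
t: 6.32
position: [0.5061, -0.2094, 0.2405]
orientation: [1.201, 2.9, -0.001]
wrist_force: [-0.5, 0.2, -5.0]
opening: 0.0117
t 6.325 pos [ 0.5061 -0.2094  0.2405] jaw 45.02 q [-0.61  0.07  1.64 -0.    1.43 -1.4 ] F [-0.52  0.16 -5.02] open 0.0117
rot [ 0.08  0.12 48.22] shift [0.2216 0.3404 0.0201]
```

```bash
python3 -m pendant '[[[0,0,2,0.008,0.012,0,1],[0,0,6,0.026,0.040,0,1],[0,0,11,0.05,0.077,0,1],[0,0,16,0.075,0.115,0,1],[0,0,21,0.10,0.153,0,1],[0,0,26,0.125,0.192,0,1],[0,0,31,0.15,0.23,0,1],[0,0,36,0.174,0.267,0,1],[0,0,41,0.195,0.299,0,1],[0,0,45,0.21,0.322,0,1],[0,0,47.5,0.219,0.336,0,1],[0,0,48,0.2216,0.3404,0,1]]]' && python3 -m pendant '[[[0,0,0,0,0,0,1],[0,0,0,0,0,0,1],[0,0,0,0,0,0,1]]]' && python3 go.py 0.590 0.188 0.22 -3.2
python3 - <<'E'
from cell import arm
import cv2,numpy as np
for n in("scene","top"):
    c=arm.read_camera(n); np.savez(f"{n}2.npz",**{k:np.array(v) for k,v in c.items()})
    im=c["image"][:,:,::-1]
    b=(100,230,160,300) if n=="top" else (150,300,300,460)
    cv2.imwrite(f"pics/{n}2.png",cv2.resize(im[b[0]:b[1],b[2]:b[3]],None,fx=4,fy=4,interpolation=cv2.INTER_CUBIC)[:600,:800])
E
```

```text
t: 7.82
position: [0.5887, 0.1891, 0.2374]
orientation: [-2.276, -2.163, 0.004]
wrist_force: [0.1, 0.7, -4.8]
opening: 0.0116
t: 8.2
position: [0.5895, 0.1877, 0.2392]
orientation: [2.279, 2.162, -0.0]
wrist_force: [0.4, 0.2, -4.4]
opening: 0.0112
t 8.2 pos [0.5895 0.1877 0.2392] jaw -3.02 q [ 0.11  0.26  1.44 -0.    1.45  0.17] F [ 0.39  0.19 -4.43] open 0.0112
rot [-0.    0.01  0.18] shift [0.0004 0.0004 0.0192]
```

View pics/scene2.png

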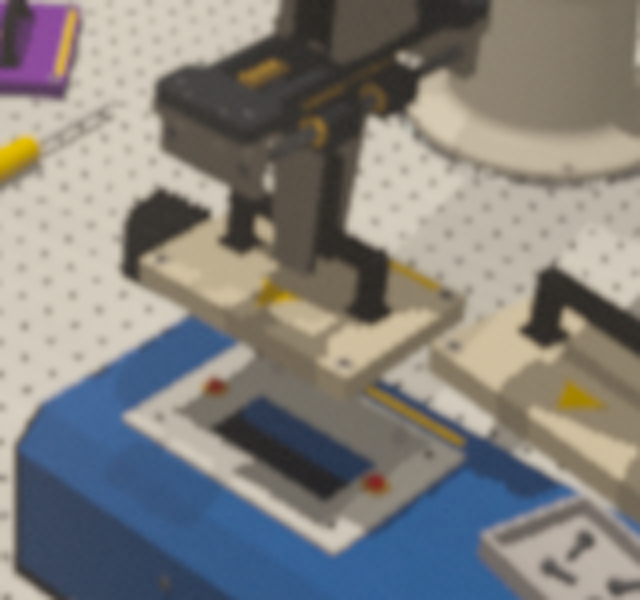

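View pics/top2.png

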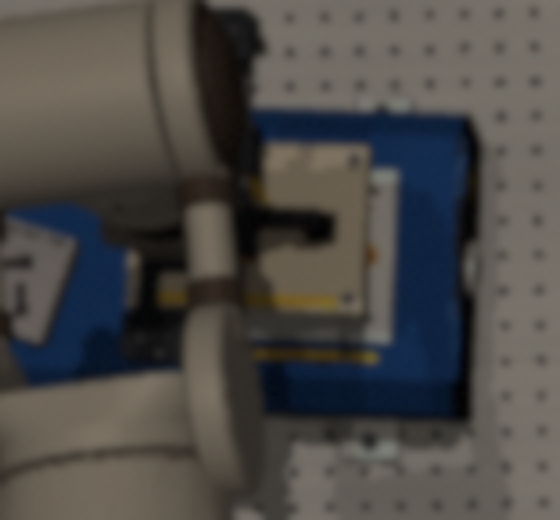

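```bash
cat > m4.py <<'E'
from h import *
import sys
k=sys.argv[1];zt=float(sys.argv[2])
for n in("top","scene"):
    C=ld(n+k);P=cloud(C);im=C["image"].astype(int)
    hsv=cv2.cvtColor(C["image"],cv2.COLOR_RGB2HSV)
    m=(abs(P[...,2]-zt)<.006)&(abs(P[...,0]-.59)<.075)&(abs(P[...,1]-.188)<.09)&(hsv[...,2]>70)&(hsv[...,1]>20)&(hsv[...,0]>8)&(hsv[...,0]<36)
    q=P[m];c=q.mean(0);A=np.c_[q[:,:2]-c[:2],np.ones(len(q))]
    s=np.linalg.lstsq(A,q[:,2],rcond=None)[0];r=q[:,2]-A@s
    g=abs(r)<2.5*r.std();s=np.linalg.lstsq(A[g],q[g,2],rcond=None)[0]
    print(n,m.sum(),"slopes x,y",s[:2].round(4),"z",s[2].round(4),"res",r.std().round(4))
    pts=np.argwhere(m)[:,::-1].astype(np.float32)
    w=plane(C,pts,zt)[:,:2]
    a=np.radians(-3.0);ux=np.array([np.cos(a),np.sin(a)]);uy=np.array([-np.sin(a),np.cos(a)])
    px=(w-[.59,.188])@ux;py=(w-[.59,.188])@uy
    print("  x ext",np.percentile(px,[0,.5,99.5,100]).round(4),"y ext",np.percentile(py,[0,.5,99.5,100]).round(4))
E
python3 m4.py 2 0.226
```

```text
top 864 slopes x,y [-0.0044  0.0022] z 0.2264 res 0.0023
  x ext [-0.0507 -0.0503  0.0493  0.0498] y ext [-0.0736 -0.073   0.057   0.0659]
scene 1488 slopes x,y [-0.0081 -0.0013] z 0.2253 res 0.0016
  x ext [-0.0497 -0.0486  0.0562  0.0574] y ext [-0.0713 -0.0704  0.0721  0.074 ]
```

Run:
```python
from h import *
from m3 import wline,wcen,red,yel
for n,a,b in(("top0",[206.022,161.824],[250.741,163.195]),("scene0",[393.419,270.1],[353.395,245.621])):
    C=ld(n);w=plane(C,[a,b],.125);print(n,w.round(4).tolist(),w.mean(0).round(4))
# cover right edge (top2) & yellow line subpixel, scene corners
T=ld("top2");S=ld("scene2")
g=T["image"].astype(int)
for r in range(142,176,4):print(r,g[r,246:264,0].tolist())
for c in range(232,246,4):print("col",c,g[128:190,c].tolist()[::1][40:56])
```

```text
top0 [[0.5929, 0.245, 0.125], [0.5865, 0.1294, 0.125]] [0.5897 0.1872 0.125 ]
scene0 [[0.5936, 0.2482, 0.125], [0.587, 0.1328, 0.125]] [0.5903 0.1905 0.125 ]
142 [102, 95, 91, 95, 97, 88, 80, 82, 87, 89, 88, 86, 77, 58, 35, 22, 20, 19]
146 [105, 104, 105, 104, 99, 88, 79, 87, 99, 107, 110, 107, 92, 65, 37, 19, 17, 20]
150 [104, 104, 105, 104, 99, 90, 90, 100, 107, 110, 109, 104, 88, 60, 32, 17, 13, 16]
154 [103, 104, 104, 103, 97, 88, 91, 103, 108, 109, 110, 104, 84, 54, 27, 17, 15, 14]
158 [103, 104, 104, 102, 93, 85, 91, 104, 109, 110, 110, 104, 82, 50, 23, 16, 15, 16]
162 [104, 104, 104, 100, 89, 78, 84, 98, 106, 110, 111, 104, 81, 48, 21, 16, 15, 15]
166 [105, 105, 104, 99, 85, 74, 85, 101, 108, 110, 108, 97, 73, 41, 21, 15, 15, 15]
170 [105, 105, 103, 99, 86, 77, 89, 105, 110, 111, 106, 92, 65, 35, 18, 15, 14, 16]
174 [73, 74, 89, 97, 87, 75, 88, 104, 109, 110, 105, 88, 58, 32, 17, 14, 14, 15]
col 232 [[103, 93, 78], [103, 93, 78], [104, 93, 79], [103, 93, 77], [105, 93, 74], [108, 92, 62], [112, 90, 44], [110, 87, 37], [102, 84, 51], [86, 75, 57], [66, 60, 52], [54, 51, 46], [51, 49, 46], [50, 48, 46], [50, 48, 46], [49, 47, 46]]
col 236 [[104, 93, 78], [103, 93, 78], [103, 93, 78], [104, 94, 78], [105, 94, 75], [108, 93, 64], [113, 92, 48], [116, 93, 42], [111, 92, 56], [94, 82, 62], [70, 64, 54], [54, 51, 47], [50, 49, 46], [51, 49, 46], [54, 53, 50], [58, 57, 54]]
col 240 [[104, 93, 78], [104, 93, 78], [104, 94, 79], [104, 94, 78], [105, 93, 75], [109, 94, 66], [114, 95, 48], [118, 99, 43], [115, 100, 57], [100, 90, 65], [76, 70, 57], [57, 54, 48], [52, 50, 47], [55, 52, 49], [63, 61, 57], [68, 66, 63]]
col 244 [[104, 94, 79], [105, 95, 79], [104, 94, 78], [105, 95, 79], [103, 93, 77], [101, 90, 72], [101, 89, 64], [106, 93, 64], [108, 97, 70], [97, 88, 68], [76, 69, 57], [56, 52, 46], [50, 47, 44], [53, 51, 48], [58, 55, 52], [59, 57, 55]]
```

Run:
```python
from h import *
T=ld("top2");S=ld("scene2")
a=np.radians(-3.1);ux=np.array([np.cos(a),np.sin(a)]);uy=np.array([-np.sin(a),np.cos(a)])
f=lambda w:((w[0,:2]-[.59,.188])@ux,(w[0,:2]-[.59,.188])@uy)
print("cover redge",f(plane(T,[250.6,158],.226)),"-> expect y -.070")
print("seat redge",f(plane(T,[258.9,158],.120)),"-> expect -.076")
print("cover front",f(plane(T,[236,177.7],.226)),"-> expect x -.050")
# scene: subpixel edge points dump zoom
im=cv2.cvtColor(S["image"],cv2.COLOR_RGB2BGR)
o=cv2.resize(im[195:260,330:425],(760,520),interpolation=cv2.INTER_CUBIC)
cv2.imwrite("pics/s2z.png",o)
im=cv2.cvtColor(ld("scene0")["image"],cv2.COLOR_RGB2BGR)
cv2.imwrite("pics/s0z.png",cv2.resize(im[228:293,325:420],(760,520),interpolation=cv2.INTER_CUBIC))
```

```text
cover redge (np.float64(-0.001773223852868596), np.float64(-0.07308926674651739)) -> expect y -.070
seat redge (np.float64(0.014569756207765393), np.float64(-0.07856098464188097)) -> expect -.076
cover front (np.float64(-0.04996079766443225), np.float64(-0.040369855311102945)) -> expect x -.050
```

View pics/s2z.png

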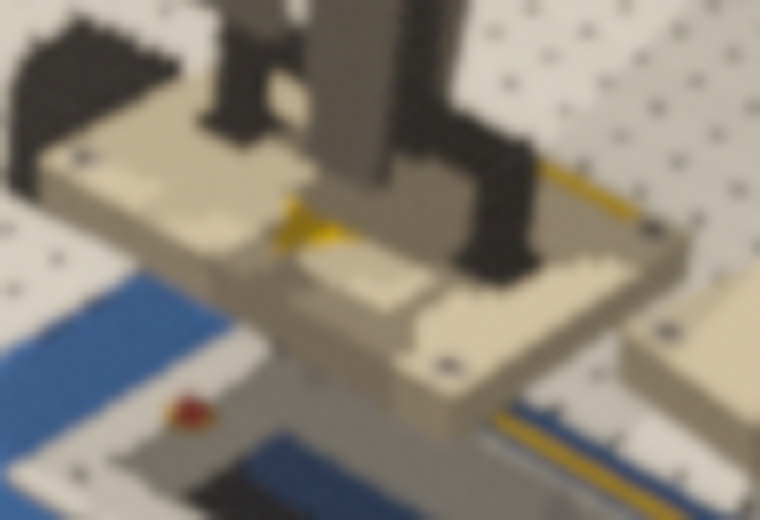

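View pics/s0z.png

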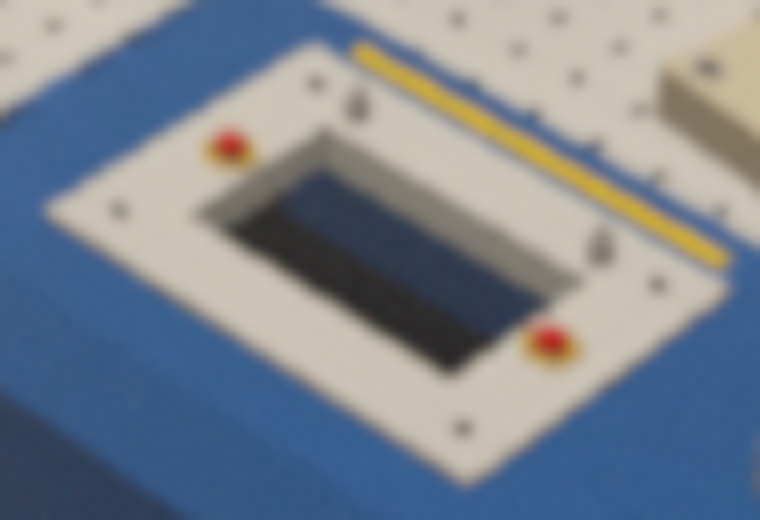

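Run:
```python
from h import *
S=ld("scene2")
a=np.radians(-3.1);ux=np.array([np.cos(a),np.sin(a)]);uy=np.array([-np.sin(a),np.cos(a)])
def f(zm,o,z):
    uv=(np.array(zm)+.5)/8-.5+np.array(o);w=plane(S,uv,z)[:,:2]-[.59,.188];return np.c_[w@ux,w@uy].round(4)
s=f([(42,210),(312,42),(735,288),(468,487)],(325,228),.12);print("seat\n",s,"exp (56,-76),(-56,-76),(-56,76),(56,76)",s.mean(0))
c=f([(38,160),(452,400),(690,237)],(330,195),.226);print("cover\n",c,"exp (50,-70),(50,70),(-50,70); centre",(c[0]+c[2])/2)
pins=f([(358,95),(600,238)],(325,228),.129);print("pins",pins,"exp -39,-+44")
```

```text
seat
 [[ 0.0554 -0.0758]
 [-0.0589 -0.0757]
 [-0.0586  0.0782]
 [ 0.0562  0.0782]] exp (56,-76),(-56,-76),(-56,76),(56,76) [-0.001475  0.001225]
cover
 [[ 0.05   -0.0722]
 [ 0.0503  0.069 ]
 [-0.0484  0.068 ]] exp (50,-70),(50,70),(-50,70); centre [ 0.0008 -0.0021]
pins [[-0.0398 -0.0423]
 [-0.0392  0.0455]] exp -39,-+44
```

```bash
python3 -m pendant '[[[0,0,0,0,0,0.01,1],[0,0,0,0.001,0,0.025,1],[0,0,0,0.002,-0.0005,0.04,1],[0,0,0,0.0022,-0.0005,0.053,1],[0,0,0,0.0022,-0.0005,0.064,1],[0,0,0,0.0022,-0.0005,0.07,1],[0,0,0,0.0022,-0.0005,0.073,1],[0,0,0,0.0022,-0.0005,0.073,1],[0,0,0,0.0022,-0.0005,0.073,1]]]' && python3 go.py 0.5895 0.1899 0.164 -3.1
cat > snap.py <<'E'
from cell import arm
import cv2,numpy as np,sys
k=sys.argv[1]
for n in("scene","top"):
    c=arm.read_camera(n); np.savez(f"{n}{k}.npz",**{q:np.array(v) for q,v in c.items()})
    im=c["image"][:,:,::-1]
    b=(128,194,185,283) if n=="top" else (210,294,320,425)
    f=8 if n=="top" else 7
    cv2.imwrite(f"pics/{n}{k}.png",cv2.resize(im[b[0]:b[1],b[2]:b[3]],None,fx=f,fy=f,interpolation=cv2.INTER_CUBIC)[:600,:800])
E
python3 snap.py 3
```

```text
t: 9.43
position: [0.5895, 0.1906, 0.1668]
orientation: [2.278, 2.162, 0.001]
wrist_force: [0.6, 0.3, -4.5]
opening: 0.0115
t 9.425 pos [0.5895 0.1906 0.1668] jaw -2.99 q [ 0.12  0.31  1.52 -0.    1.32  0.17] F [ 0.63  0.27 -4.54] open 0.0115
rot [ 0.06 -0.01  0.11] shift [-0.0007  0.      0.0028]
```

View pics/scene3.png

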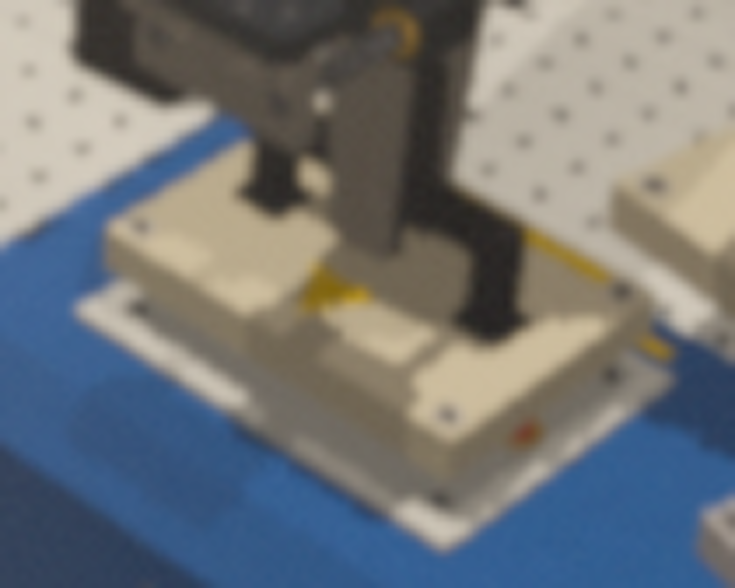

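View pics/top3.png

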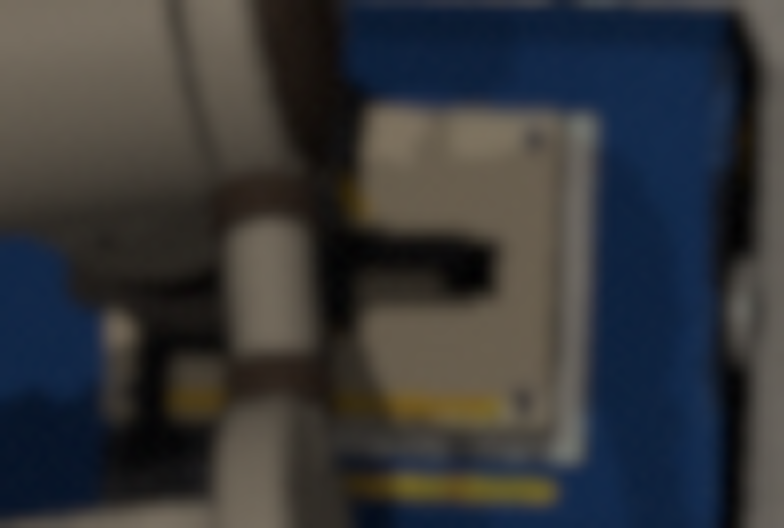

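```bash
cat > m5.py <<'E'
from h import *
S=ld("scene3");T=ld("top3")
a=np.radians(-3.1);ux=np.array([np.cos(a),np.sin(a)]);uy=np.array([-np.sin(a),np.cos(a)])
def f(C,zm,o,k,z):
    uv=(np.array(zm)+.5)/k-.5+np.array(o);w=plane(C,uv,z)[:,:2]-[.59,.188];return (1000*np.c_[w@ux,w@uy]).round(1)
print("scene seat (56,-76),(56,76),(-56,76)\n",f(S,[(72,308),(445,550),(680,380)],(320,210),7,.12)-np.array([(56,-76),(56,76),(-56,76)]))
print("scene cover err\n",f(S,[(105,228),(447,447),(652,300)],(320,210),7,.1536)-np.array([(50,-70),(50,70),(-50,70)]))
print("top seat err\n",f(T,[(602,112),(583,465)],(185,128),8,.12)-np.array([(56,-76),(-56,-76)]))
print("top cover err\n",f(T,[(562,108),(548,430)],(185,128),8,.1536)-np.array([(50,-70),(-50,-70)]))
E
python3 m5.py
```

```text
scene seat (56,-76),(56,76),(-56,76)
 [[-1.3 -0.3]
 [-0.6  1.8]
 [-2.2  3.2]]
scene cover err
 [[-0.8  1.3]
 [ 1.5  1.5]
 [ 2.7  1.6]]
top seat err
 [[ 1.8 -3.2]
 [-1.7 -1.7]]
top cover err
 [[ 2.6 -1. ]
 [-0.1 -0.8]]
```

```bash
python3 -m pendant '[[[0,0,0,-0.0005,-0.0015,0,1],[0,0,0,-0.0005,-0.0015,0.002,1],[0,0,0,-0.0005,-0.0015,0.004,1],[0,0,0,-0.0005,-0.0015,0.006,1],[0,0,0,-0.0005,-0.0015,0.007,1],[0,0,0,-0.0005,-0.0015,0.008,1],[0,0,0,-0.0005,-0.0015,0.008,1]]]' && python3 go.py 0.589 0.190 0.154 -3.1
```

```text
t: 10.4
position: [0.5876, 0.1901, 0.1581]
orientation: [-2.278, -2.163, 0.0]
wrist_force: [-0.3, 0.4, -4.9]
opening: 0.012
t 10.4 pos [0.5876 0.1901 0.1581] jaw -2.98 q [ 0.12  0.31  1.53 -0.    1.3   0.17] F [-0.34  0.39 -4.95] open 0.012
rot [-0.01  0.    0.12] shift [-0.0001  0.0014  0.0041]
```

No contact force, and the underside is already about 3 mm below the pin tips, so the pins look to be in the holes. I'll continue slowly to the plungers.

```bash
python3 -m pendant '[[[0,0,0,0,0,0.001,1],[0,0,0,0,0,0.002,1],[0,0,0,0,0,0.003,1],[0,0,0,0,0,0.004,1],[0,0,0,0,0,0.004,1]]]' && python3 go.py 0.589 0.190 0.154 -3.1
```

```text
t: 11.02
position: [0.5877, 0.1902, 0.1542]
orientation: [2.278, 2.163, 0.0]
wrist_force: [-0.0, -0.7, -4.3]
opening: 0.0117
t 11.025 pos [0.5877 0.1902 0.1542] jaw -2.98 q [0.12 0.32 1.53 0.   1.29 0.17] F [-0.04 -0.68 -4.28] open 0.0117
rot [ 0.01 -0.    0.12] shift [-0.0001  0.0013  0.0002]
```

```bash
python3 -m pendant '[[[0,0,0,0,0,0.0005,1],[0,0,0,0,0,0.001,1],[0,0,0,0,0,0.0015,1],[0,0,0,0,0,0.002,1],[0,0,0,0,0,0.002,1]]]' 55 && python3 go.py 0.589 0.190 0.149 -3.1
```

```text
t: 11.65
position: [0.5879, 0.1902, 0.1526]
orientation: [2.278, 2.162, 0.001]
wrist_force: [-1.8, -0.3, 2.6]
opening: 0.0114
t 11.65 pos [0.5879 0.1902 0.1526] jaw -2.99 q [0.12 0.32 1.53 0.   1.29 0.17] F [-1.81 -0.33  2.62] open 0.0114
rot [ 0.05 -0.01  0.11] shift [-0.0001  0.0011  0.0036]
```

Contact: force on the tool rose from −4.6 to +2.6 N, about 7 N, which matches both plungers. I'll press down in small steps.

```bash
python3 -m pendant '[[[0,0,0,0,-0.0003,0.0005,1],[0,0,0,0,-0.0003,0.001,1],[0,0,0,0,-0.0003,0.0015,1],[0,0,0,0,-0.0003,0.002,1],[0,0,0,0,-0.0003,0.002,1],[0,0,0,0,-0.0003,0.002,1]]]' && python3 go.py 0.589 0.190 0.149 -3.1; python3 snap.py 4
```

```text
t: 12.4
position: [0.5876, 0.1902, 0.1504]
orientation: [2.278, 2.163, 0.001]
wrist_force: [0.3, -0.5, 4.6]
opening: 0.0112
t 12.4 pos [0.5876 0.1902 0.1504] jaw -2.98 q [ 0.12  0.32  1.54 -0.    1.29  0.17] F [ 0.28 -0.47  4.65] open 0.0112
rot [ 0.04 -0.01  0.12] shift [-0.0001  0.0014  0.0014]
```

View pics/scene4.png

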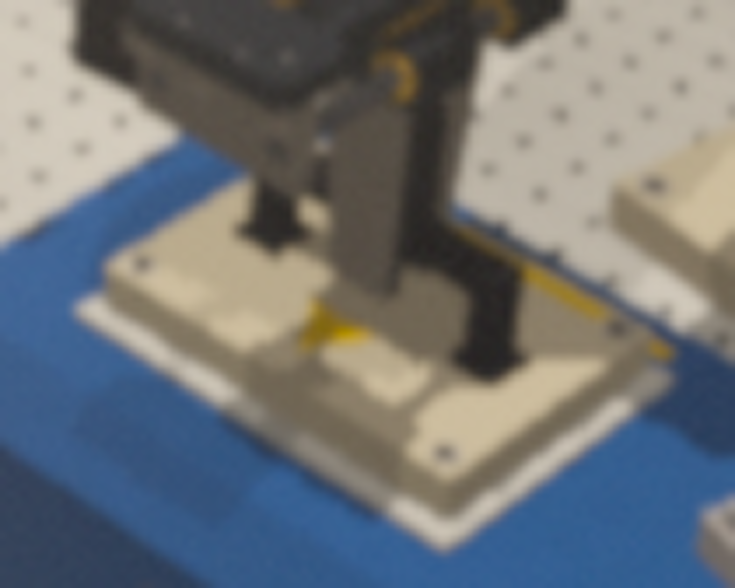

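View pics/top4.png

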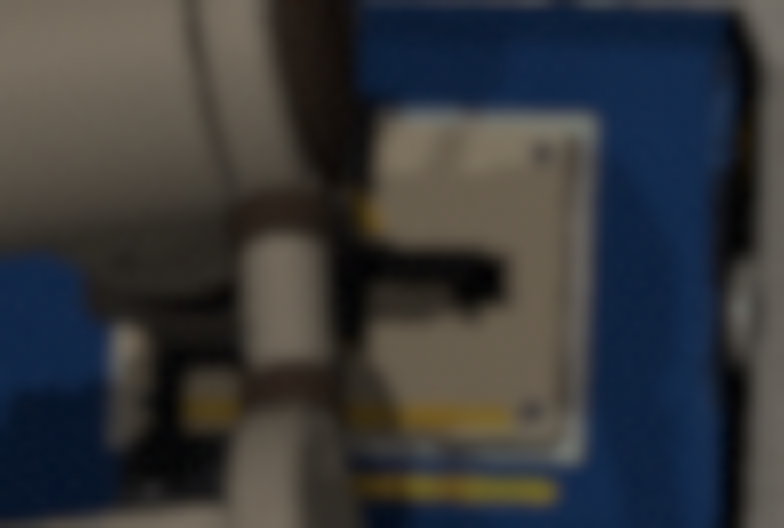

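Even seat margin on all visible sides: left (75–105, 300), bottom (445, 515–550), right (650–675, 370). On the pins and nearly down. Pressing on.

```bash
python3 -m pendant '[[[0,0,0,0,0,0.0005,1],[0,0,0,0,0,0.001,1],[0,0,0,0,0,0.0015,1],[0,0,0,0,0,0.002,1],[0,0,0,0,0,0.002,1],[0,0,0,0,0,0.002,1]]]' && python3 go.py 0.589 0.190 0.149 -3.1
```

```text
t: 13.25
position: [0.5877, 0.1902, 0.1492]
orientation: [2.278, 2.162, 0.001]
wrist_force: [-0.2, -0.9, 8.3]
opening: 0.0113
t 13.25 pos [0.5877 0.1902 0.1492] jaw -2.98 q [ 0.12  0.32  1.54 -0.    1.28  0.17] F [-0.23 -0.92  8.27] open 0.0113
rot [ 0.06 -0.    0.12] shift [-0.0001  0.0013  0.0002]
```

```bash
python3 -m pendant '[[[0,0,0,0,0,0.0005,1],[0,0,0,0,0,0.001,1],[0,0,0,0,0,0.0015,1],[0,0,0,0,0,0.002,1],[0,0,0,0,0,0.002,1],[0,0,0,0,0,0.002,1],[0,0,0,0,0,0.002,1]]]' && python3 go.py 0.589 0.190 0.149 -3.1;python3 snap.py 5; python3 m4.py 5 0.136;python3 go.py 0.589 0.190 0.149 -3.1
```

```text
t: 14.12
position: [0.5877, 0.1901, 0.1492]
orientation: [2.277, 2.162, 0.001]
wrist_force: [-6.7, -1.6, 17.6]
opening: 0.0114
t 14.125 pos [0.5877 0.1901 0.1492] jaw -2.97 q [ 0.12  0.32  1.54 -0.    1.28  0.17] F [-6.7  -1.59 17.61] open 0.0114
rot [0.07 0.01 0.13] shift [-0.0001  0.0013  0.0002]
top 760 slopes x,y [ 0.0031 -0.0008] z 0.1363 res 0.0025
  x ext [-0.053  -0.0516  0.0476  0.0478] y ext [-0.071  -0.0705  0.0685  0.0689]
scene 1452 slopes x,y [-0.0049 -0.0001] z 0.1354 res 0.0017
  x ext [-0.0516 -0.0511  0.0536  0.0589] y ext [-0.0689 -0.068   0.0738  0.0763]
t 14.225 pos [0.5877 0.1902 0.1492] jaw -2.97 q [ 0.12  0.32  1.54 -0.    1.28  0.17] F [-5.85 -1.53 17.56] open 0.0117
rot [0.08 0.01 0.13] shift [-0.0001  0.0013  0.0002]
```

View pics/scene5.png

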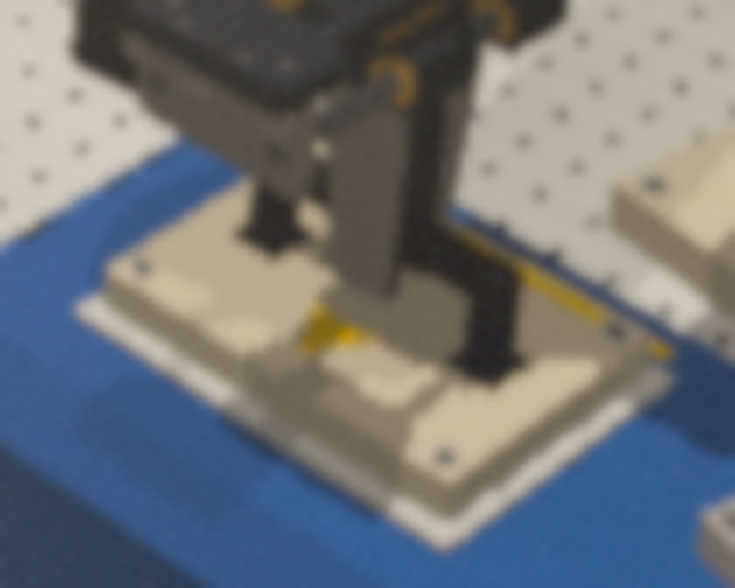

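The travel stopped hard at z 0.1492 and didn't change as the push grew to 17.6 N. Plate top is at 0.136 in both views, so the underside is at 0.120 and flush. Handing in.

Run:
```python
from cell import arm
print(arm.close_job())
o=arm.get_obs();print(o["t"],o["position"],o["wrist_force"],o["opening"])
```

```text
the job is handed in; nothing more can be done
None
the job is handed in; nothing more can be done
```

I picked up the smaller beige cover by its handle and carried it over the hatch, yellow edge to yellow line. I eased it onto the pins, pressed it flush, and handed the job in at about 14 s, still gripping it (55 N grip setting) and pushing down.

**Last checks**
- **Pins and plungers:** it went past the pin tips without any contact force. The force then rose by about 7 N at plunger height, as two plungers should give. The plungers themselves were hidden, so I judged them pressed in from force and height only.
- **Flush:** the tool stopped at z = 0.1492 m and went no lower as the push reading rose from 8 to 17.6 N. The plate top measured 0.1363 m (top camera) and 0.1354 m (scene camera), which puts the underside on the 0.120 m seat.
- **Level and position:** the fitted tilt was 0.005 rad or less in both views. The seat margin looked even on the visible sides.

**Disagreements**
- **Cameras:** the two views differed by up to about 3 mm on the seat centre, so I averaged them and corrected from a closer look before lowering.
- **Side force:** about 6 N sideways (−x) appeared in the final push; I left it, as the tool had not moved.
- **Other objects:** I saw no contact with them on the way, but I did not measure their positions again at the end.

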